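Prop the egg-airing box half open with its stay

ROBOT

A 7-joint arm with a two-finger parallel gripper is mounted at the origin on the work surface. World frame = base frame: x ahead of the robot, y to its left, z up, the work surface at z = 0. Lengths are in m, angles in rad, forces in N, time in s.
With the tool pointing down it reaches from about 0.4 to 0.9 m from the base axis. Payload 5.5 kg.
Tool frame: the origin (TCP) lies midway between the tips of the shut fingers; the grasp point (between the pads) lies 19 mm behind it; z points along the fingers, y is the direction in which the jaws open and shut (so a half turn about z gives the same grasp; the last joint's range is limited). The gripper opens to 85 mm and grips with 20 to 120 N. Pads are 22 mm wide; open, the fingers measure 114 mm over their backs; the gripper's body (76 mm by 85 mm) begins 54 mm behind the grasp point. The pads swing forward as they close: fully open they stand 13 mm farther back than shut.
Start: joints at [-0.863, 0.501, -0.427, 1.55, 0.221, 1.138, -0.21], TCP at [0.28, 0.587, 0.231] pointing down, gripper open.
Joint ranges: [-2.88, 2.88], [-0.31, 2.03], [-1.54, 1.56], [0.2, 2.42], [-1.41, 4.55], [0.19, 2.02], [-2.57, 2.57]. Speed limits (rad/s): [2.57, 2.57, 3.14, 3.14, 3.14, 3.14, 3.14].

INTERFACE

Orientations are given as [roll, pitch, yaw] about the fixed x, y, z axes, in that order (R = Rz(yaw) Ry(pitch) Rx(roll)).
In Python, from bench import monitor, optics, env, models gives the robot as it stands.
- The arm moves only by the shell command python3 -m crank 'ROWS'. ROWS is JSON, a list of rows, each an object of numbers: "ax", "ay", "az": the turn, a rotation vector about the world's x, y, z in degrees; "tx", "ty", "tz": the shift along the world's x, y, z in mm; "gripper": the opening in per cent of the stroke, from 0 (shut) to 100 (fully open). In form: [{"ax": .., "ay": .., "az": .., "tx": .., "ty": .., "tz": .., "gripper": ..}, ...]. A call has 1 to 8 rows; each row shifts and turns the commanded pose from where the row before left it; what a row does not reach is not made up. A row lasts 1/12 s, in which the tool goes at most 41.7 mm and 7.16 degrees, less where a joint would pass 70% of its speed; a pose out of reach is approached as far as the arm can. A call is refused whole if a number of a shift passes 41.7 or a number of a turn 7.16, either way. A call with a gripper value outside its range is refused whole. The fingers move at their own pace and stop on an object; the grip force is fixed at half the most. Time passes only in rows, so rows that do not move let the fingers close. It gives the time, the measured TCP pose, the force and the opening at its end, in the units of the state.
- monitor.read_state(): the state, without advancing time (a new reading comes with each control period).
- optics.read_camera(name): name is "side" or "top"; returns the picture (384x512x3 uint8, red, green, blue); there is no depth.
- optics.camera_model(name): a dict with "K" (3x3 intrinsics, pixels), "view" (4x4, takes a point from world to camera coordinates). Camera axes: x right, y up, looking along -z (the intrinsics and any distortion apply to the point x, -y, -z); pixel columns grow to the right and rows downward; lengths in m; the calibration is good to about 2 mm. A picture is of the moment at which its call begins. camera_model takes no time and is no camera call.
- env.job_done(): hands the job in, once; it reports no verdict.
Trained networks look in the newest picture that a camera, given by its name, has taken for a name from the list of things; names that differ only in an ending like _2 or _b are one class to them, and where a whole thing is asked for, a point or a joint stands for the part that bears it (a point fixed in the world has none). Each returns a list of dicts, best first, with "conf" (0 to 1); they miss things now and then, are a little off and sometimes report something else, mostly with a low value. They report only what shows in the picture. A call takes as long as a camera call.
- models.silhouettes(label, camera): "mask" (384x512 bool, what is visible of it) and "bbox" ([left, top, right, bottom] in pixels, round what is visible of it).
The state is a dict: "time_s": time; "joint_positions": joint angles; "joint_velocities": joint speeds; "joint_torque": joint torques, N m; "ee_pos": TCP position; "orientation": TCP orientation; "ft_force": force on the tool from outside, world axes, zero at the start; "moment": the same for the moment, N m; "finger_gap": finger opening in m.
Only numpy, scipy, OpenCV 4.12 (cv2) and the standard library are available. Lean on these libraries where they do the work, as an engineer would, in place of code of your own. Each camera call takes 0.05 s, during which the arm holds its last target. There are 200 camera calls.

TASK

Prop the glass door of the egg-airing box half open: take the door stay by its black knob, lift it well clear of the height of the brass peg on top of the box, swing it over and set its green-ringed middle hole down over the peg, so that the stay lies fully down on the peg, then let go. Leave the amber jar standing where it is.

Things in the scene. Friction and masses are not known exactly. Their poses are not given: they have to be found in the camera images.
- peg (a point): Tip of the upright brass peg on the white airing box's flat top (150 mm above the table; box 260 x 260 mm, fixed). Peg: 24 mm tall, 10 mm thick, upper 14 mm tapering to a 3 mm tip. Axes are the box's: x from its front (door) to its back, y to its left, z up. With the green hole seated, the stay's own x axis is turned 0.11 rad anticlockwise, seen from above, from this x.
- door (a joint): Opening angle (rad) of the box's glass door, 0 shut, 0.71 with the green hole on the peg. It swings outward (to -x of the peg's axes) about an upright hinge at its left edge, axis at x = -67, y = +95 mm from the peg. The stay's pivot is on the door's top edge 150 mm from that axis. Door and stay turn with under 1 N at the knob and stay where left; moving the knob swings the door too.
- knob (a point): Centre of the black ball knob, 24 mm across, on an 8 mm stem at the stay's free end, 40 mm above the stay's mid-thickness, 256 mm from its pivot. The stay starts level, swung to the box's right; it swivels freely, tilts up at the pivot when the knob is lifted (to 0.7 rad) and falls level when let go. Raising the knob 50 mm raises the green hole 32 mm. The ball can turn between fingers.
- green_hole (a point): Centre (mid-thickness) of the green-ringed middle hole, 24 mm wide, of the stay, an aluminium bar 40 mm wide, 5 mm thick. Yellow-ringed hole 40 mm nearer the pivot, red 40 mm nearer the knob. x runs along the stay to the knob, z up: pivot at x -166 mm, knob at x +90, z +40 mm. Seated on the peg with the stay down and level, this point is 17.5 mm below the peg's tip.
- jar: Amber glass jar with a white lid, 60 mm diameter, 100 mm tall, standing on the table beside the airing box; origin at the centre of its underside. To be left alone. A blue lidded tub and a small white cup also stand near the box.

How it is judged:
By the outcome, as a careful person would: the job done as asked, in the order asked, and still so for the second after the job is handed in, with the robot touching nothing.
It also fails if it takes over 42 s, if anything falls off the work surface, if the arm or the gripper's body presses on something with over 40 N, if the wrist force passes 120 N, or if a joint passes its speed limit or range.

## Working session

There is one attempt and no reset: what is moved stays moved. The work goes in short steps, Python scripts to look and compute and a shell command to move; the robot and the scene stay as the last step left them, time stands still between calls to the robot, and variables do not carry over. Pictures are saved under pics/ and viewed, about 8 in all and at most 12, crops included, and the job is handed in when it is done.

```bash
mkdir -p pics
cat > h.py <<'E'
import numpy as np, cv2
from bench import monitor, optics, env, models
def snap(c,fn=None):
    im=optics.read_camera(c)
    if fn: cv2.imwrite('pics/'+fn,im[:,:,::-1])
    return im
def ray(c,uv):
    m=optics.camera_model(c);K=np.array(m['K']);V=np.array(m['view'])
    d=np.linalg.solve(K,[uv[0],uv[1],1.]);d=np.array([d[0],-d[1],-d[2]])
    R=V[:3,:3];return -R.T@V[:3,3],R.T@d
def atz(c,uv,z):
    o,d=ray(c,uv);return o+d*(z-o[2])/d[2]
def proj(c,p):
    m=optics.camera_model(c);K=np.array(m['K']);V=np.array(m['view'])
    q=V[:3,:3]@np.asarray(p)+V[:3,3];q=K@np.array([q[0],-q[1],-q[2]]);return q[:2]/q[2]
def tri(a,b):
    (o1,d1),(o2,d2)=ray('top',a),ray('side',b)
    A=np.c_[d1,-d2];s=np.linalg.lstsq(A,o2-o1,rcond=None)[0]
    p,q=o1+s[0]*d1,o2+s[1]*d2;return (p+q)/2,np.linalg.norm(p-q)
E
python3 - <<'E'
from h import *
ims=[snap(c,c+'0.png') for c in('top','side')]
for c in('top','side'):
    m=optics.camera_model(c);print(c,{k:np.round(v,3).tolist() if k!='x' else v for k,v in m.items() if k in('K','view')},m.keys())
    for n in('knob','green_hole','jar','door','peg'):
        print(n,[(round(d['conf'],2),d['bbox']) for d in models.silhouettes(n,c)][:3])
print(monitor.read_state())
E
```

```text
top {'K': [[442.416, 0.0, 250.85], [0.0, 442.416, 194.145], [0.0, 0.0, 1.0]], 'view': [[-0.002, -1.0, -0.006, 0.055], [0.983, -0.003, 0.185, -0.586], [-0.185, -0.005, 0.983, -1.086], [0.0, 0.0, 0.0, 1.0]]} dict_keys(['K', 'view'])
knob [(0.8, [264.2, 162.6, 347.3, 263.1])]
green_hole [(0.81, [264.7, 163.0, 345.2, 264.2])]
jar [(0.79, [156.2, 183.0, 187.8, 208.7]), (0.63, [206.0, 122.7, 348.8, 275.4]), (0.25, [214.0, 159.5, 347.1, 272.1])]
door [(0.77, [214.1, 160.7, 347.6, 275.1]), (0.21, [207.5, 122.9, 349.0, 278.1])]
peg [(0.79, [207.0, 123.2, 347.4, 275.8])]
side {'K': [[361.126, 0.0, 255.866], [0.0, 361.126, 195.006], [0.0, 0.0, 1.0]], 'view': [[0.999, -0.044, -0.018, -0.583], [0.043, 0.698, 0.714, -0.163], [-0.019, -0.714, 0.699, -0.923], [0.0, 0.0, 0.0, 1.0]]} dict_keys(['K', 'view'])
knob [(0.68, [176.9, 204.8, 285.5, 270.3])]
green_hole [(0.85, [178.6, 203.5, 289.6, 273.1])]
jar [(0.67, [245.4, 151.8, 264.4, 164.0])]
door [(0.63, [162.3, 174.3, 288.1, 277.4])]
peg [(0.75, [163.1, 165.4, 335.7, 290.9])]
{'time_s': 0.6, 'joint_positions': array([-0.86280047,  0.50086948, -0.42703969,  1.55043511,  0.22078301,
        1.13828999, -0.21032428]), 'joint_velocities': array([-0.00031953, -0.00207971, -0.00234916, -0.00092144, -0.0006251 ,
        0.00018654,  0.00013677]), 'joint_torque': array([ 1.76129281e-03, -5.69021094e+01, -5.80611080e+00, -2.81193155e+01,
        1.28085975e-02,  2.24834032e-03, -2.57552426e-05]), 'ee_pos': array([0.2796103 , 0.58677069, 0.23131767]), 'orientation': array([ 3.14156963e+00, -5.94204364e-05,  2.69683624e+00]), 'ft_force': array([ 0.66216932, -0.23187091, -0.57222938]), 'moment': array([ 0.05022874, -0.00645962, -0.02322212]), 'finger_gap': 0.0853743649986661}
```

View pics/top0.png

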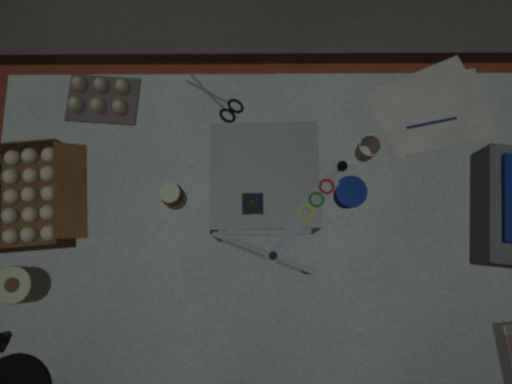

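View pics/side0.png

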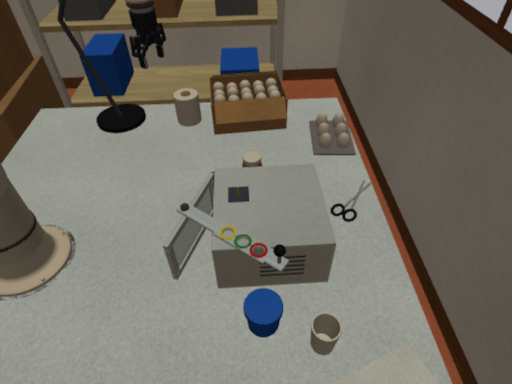

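The top picture shows the knob at about (342,166), the green ring at (316,199) and the peg on a dark patch at about (252,203). In the side picture the knob is at about (280,251), the green ring at (243,241), and the peg near (238,190). I'll zoom in for exact pixels.

Run:
```python
from h import *
a=cv2.imread('pics/top0.png')[150:280,200:360]; b=cv2.imread('pics/side0.png')[165:295,160:320]
f=lambda x:np.clip(cv2.resize(x,None,fx=4.6,fy=4.6,interpolation=cv2.INTER_CUBIC)*1.0*1.6,0,255).astype('uint8')
cv2.imwrite('pics/ta.png',f(a));cv2.imwrite('pics/sb.png',f(b))
def ring(im,lo,hi,roi):
    h=cv2.cvtColor(im,cv2.COLOR_BGR2HSV);m=cv2.inRange(h,lo,hi);M=np.zeros_like(m);x0,y0,x1,y1=roi;M[y0:y1,x0:x1]=m[y0:y1,x0:x1]
    ys,xs=np.nonzero(M);return (xs.min()+xs.max())/2,(ys.min()+ys.max())/2,len(xs)
T=cv2.imread('pics/top0.png');S=cv2.imread('pics/side0.png')
for n,lo,hi in(('green',(45,80,40),(85,255,255)),('yellow',(20,110,60),(35,255,255)),('red',(170,110,40),(180,255,255)),('black',(0,0,0),(180,255,38))):
    rt,rs=((290,175,336,225),(212,220,275,262)) if n!='black' else ((332,158,352,175),(270,242,290,258))
    try:
        t=ring(T,lo,hi,rt);s=ring(S,lo,hi,rs);print(n,t,s,*tri(t[:2],s[:2]))
    except Exception as e: print(n,e)
for n,z in(('pegdark',.15),):print(atz('top',(252.5,203.5),z))
for uv in((209.5,122.5),(318,122.5),(322,229),(210,229)):print('corner',atz('top',uv,.15))
print('pivot',atz('top',(273,255),.165))
```

```text
green (np.float64(316.0), np.float64(199.0), 66) (np.float64(242.5), np.float64(241.0), 83) [ 0.55453202 -0.09902276  0.15788467] 0.0003508021995821933
yellow (np.float64(306.0), np.float64(212.0), 51) (np.float64(227.0), np.float64(232.5), 102) [ 0.52287691 -0.07494821  0.15914364] 0.0014467396846294255
red zero-size array to reduction operation minimum which has no identity
black (np.float64(342.0), np.float64(166.0), 69) (np.float64(281.5), np.float64(251.0), 112) [ 0.62731901 -0.15552491  0.19226107] 0.005017717238275356
[0.54549883 0.04929357 0.15      ]
corner [0.7458211  0.15344431 0.15      ]
corner [ 0.74467045 -0.11062718  0.15      ]
corner [ 0.48491507 -0.11203625  0.15      ]
corner [0.48567351 0.14838098 0.15      ]
pivot [0.42454256 0.00315701 0.165     ]
```

View pics/ta.png

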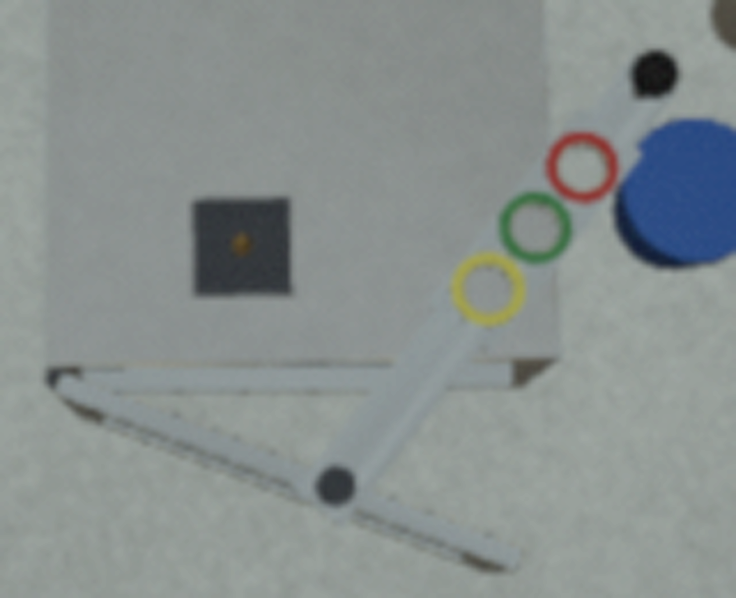

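View pics/sb.png

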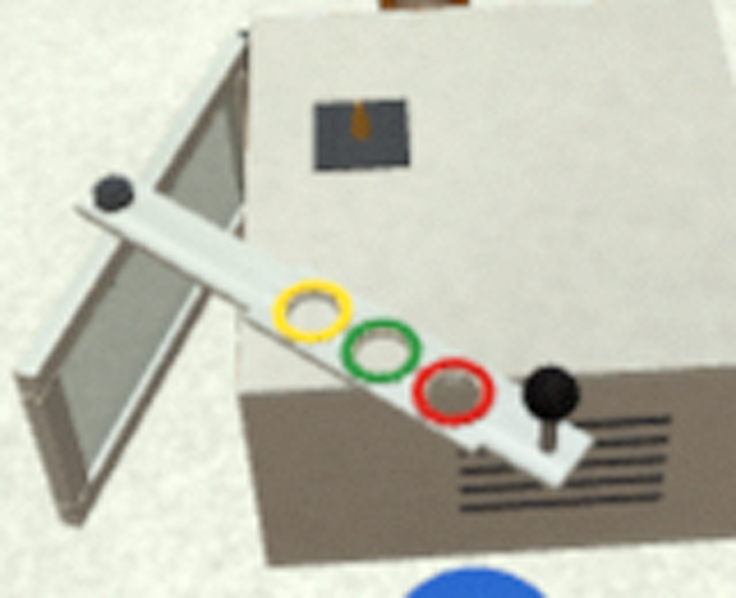

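The crops put the knob at (342.2,165.9) in top and (279.5,250.3) in side. The peg tip is at (252.3,202.7) in top and (238.4,187.2) in side.

Run:
```python
from h import *
r=lambda x:np.round(x,4)
k,e=tri((342.2,165.9),(279.5,250.3));print('knob',r(k),e, 'z-fixed top',r(atz('top',(342.2,165.9),.1965)),'side',r(atz('side',(279.5,250.3),.1965)))
p,e=tri((252.3,202.7),(238.4,187.2));print('peg',r(p),e,r(atz('top',(252.3,202.7),.174)),r(atz('side',(238.4,187.2),.174)))
g=atz('top',(316,199),.159);print('green',r(g),r(atz('side',(242.5,241),.159)))
pv,e=tri((272.8,255.3),(184.4,207));print('pivot',r(pv),e)
t,e=tri((350.5,191),(263.5,307));print('tub',r(t),e)
c,e=tri((371,145),(325,325));print('cup',r(c),e)
print('dists',np.linalg.norm(k[:2]-pv[:2]),np.linalg.norm(g[:2]-pv[:2]),np.linalg.norm(pv[:2]-p[:2]-[-.067,.095]))
print('stay ang',np.arctan2(*(k-pv)[[1,0]]))
```

```text
knob [ 0.625  -0.1555  0.1954] 0.0016377822240282237 z-fixed top [ 0.6239 -0.1554  0.1965] side [ 0.6257 -0.156   0.1965]
peg [0.546  0.0501 0.1716] 0.004545422182252208 [0.5434 0.0497 0.174 ] [0.5483 0.0484 0.174 ]
green [ 0.5542 -0.0989  0.159 ] [ 0.5547 -0.0999  0.159 ]
pivot [0.4243 0.0035 0.1615] 0.0004826147394750306
tub [ 0.5917 -0.2009  0.0658] 0.0012625279965985752
cup [ 0.7076 -0.2546  0.0842] 0.0005335911369165683
dists 0.2561159142341663 0.16541683482397218 0.15183734265271667
stay ang -0.6700000658199262
```

```bash
python3 -m crank '[{"tx":10,"ty":-20,"tz":8,"gripper":100},{"tx":16,"ty":-34,"tz":8,"az":-2},{"tx":17,"ty":-36,"tz":8,"az":-2},{"tx":17,"ty":-36,"tz":8,"az":-2},{"tx":17,"ty":-36,"tz":8,"az":-2},{"tx":17,"ty":-36,"az":-2},{"tx":17,"ty":-36,"az":-2},{"tx":17,"ty":-36}]'
```

```text
invalid input
```

```bash
python3 -m crank '[{"ax":0,"ay":0,"az":0,"tx":10,"ty":-20,"tz":8,"gripper":100},{"ax":0,"ay":0,"az":-2,"tx":17,"ty":-36,"tz":8,"gripper":100},{"ax":0,"ay":0,"az":-2,"tx":17,"ty":-36,"tz":8,"gripper":100},{"ax":0,"ay":0,"az":-2,"tx":17,"ty":-36,"tz":8,"gripper":100},{"ax":0,"ay":0,"az":-2,"tx":17,"ty":-36,"tz":8,"gripper":100},{"ax":0,"ay":0,"az":-2,"tx":17,"ty":-36,"tz":0,"gripper":100},{"ax":0,"ay":0,"az":-2,"tx":17,"ty":-36,"tz":0,"gripper":100},{"ax":0,"ay":0,"az":0,"tx":17,"ty":-36,"tz":0,"gripper":100}]'
```

```text
time_s: 1.27
ee_pos: [0.4093, 0.313, 0.2719]
orientation: [3.14, 0.0, 2.486]
ft_force: [0.1, 1.1, -0.2]
finger_gap: 0.0852
```

```bash
python3 -m crank '[{"ax":0,"ay":0,"az":0,"tx":17,"ty":-36,"tz":0,"gripper":100},{"ax":0,"ay":0,"az":0,"tx":17,"ty":-36,"tz":0,"gripper":100},{"ax":0,"ay":0,"az":0,"tx":17,"ty":-36,"tz":0,"gripper":100},{"ax":0,"ay":0,"az":0,"tx":17,"ty":-36,"tz":0,"gripper":100},{"ax":0,"ay":0,"az":0,"tx":17,"ty":-36,"tz":0,"gripper":100},{"ax":0,"ay":0,"az":0,"tx":17,"ty":-36,"tz":0,"gripper":100},{"ax":0,"ay":0,"az":0,"tx":17,"ty":-36,"tz":0,"gripper":100},{"ax":0,"ay":0,"az":0,"tx":17,"ty":-36,"tz":0,"gripper":100}]'; python3 -m crank '[{"ax":0,"ay":0,"az":0,"tx":16,"ty":-36,"tz":0,"gripper":100},{"ax":0,"ay":0,"az":0,"tx":16,"ty":-36,"tz":0,"gripper":100},{"ax":0,"ay":0,"az":0,"tx":16,"ty":-36,"tz":0,"gripper":100},{"ax":0,"ay":0,"az":0,"tx":14,"ty":-32,"tz":0,"gripper":100},{"ax":0,"ay":0,"az":0,"tx":10,"ty":-24,"tz":0,"gripper":100},{"ax":0,"ay":0,"az":0,"tx":8,"ty":-17,"tz":0,"gripper":100},{"ax":0,"ay":0,"az":0,"tx":0,"ty":0,"tz":-10,"gripper":100},{"ax":0,"ay":0,"az":0,"tx":0,"ty":0,"tz":0,"gripper":100}]'
```

```text
time_s: 1.93
ee_pos: [0.5452, 0.025, 0.2717]
orientation: [3.141, 0.001, 2.488]
ft_force: [0.7, 0.1, -0.1]
finger_gap: 0.0855
time_s: 2.6
ee_pos: [0.6236, -0.1553, 0.2591]
orientation: [-3.14, -0.003, 2.485]
ft_force: [0.2, 0.9, -2.0]
finger_gap: 0.0853
```

```bash
python3 -m crank '[{"ax":0,"ay":0,"az":0,"tx":1,"ty":0,"tz":-15,"gripper":100},{"ax":0,"ay":0,"az":0,"tx":0,"ty":0,"tz":-20,"gripper":100},{"ax":0,"ay":0,"az":0,"tx":0,"ty":0,"tz":-20,"gripper":100},{"ax":0,"ay":0,"az":0,"tx":0,"ty":0,"tz":-15,"gripper":100},{"ax":0,"ay":0,"az":0,"tx":0,"ty":0,"tz":-13,"gripper":100},{"ax":0,"ay":0,"az":0,"tx":0,"ty":0,"tz":0,"gripper":100},{"ax":0,"ay":0,"az":0,"tx":0,"ty":0,"tz":0,"gripper":100}]'
python3 - <<'E'
from h import *
a=snap('side')[150:310,160:360,::-1]
cv2.imwrite('pics/s1.png',np.clip(cv2.resize(a,None,fx=3.7,fy=3.7,interpolation=cv2.INTER_CUBIC)*1.3,0,255))
print(monitor.read_state()['ee_pos'])
E
```

```text
time_s: 3.18
ee_pos: [0.6252, -0.153, 0.1779]
orientation: [-3.141, -0.002, 2.489]
ft_force: [-0.5, 0.6, 0.1]
finger_gap: 0.0855
[ 0.62599894 -0.15346683  0.1789538 ][ WARN:0@1.470] global loadsave.cpp:1063 imwrite_ Unsupported depth image for selected encoder is fallbacked to CV_8U.
```

View pics/s1.png

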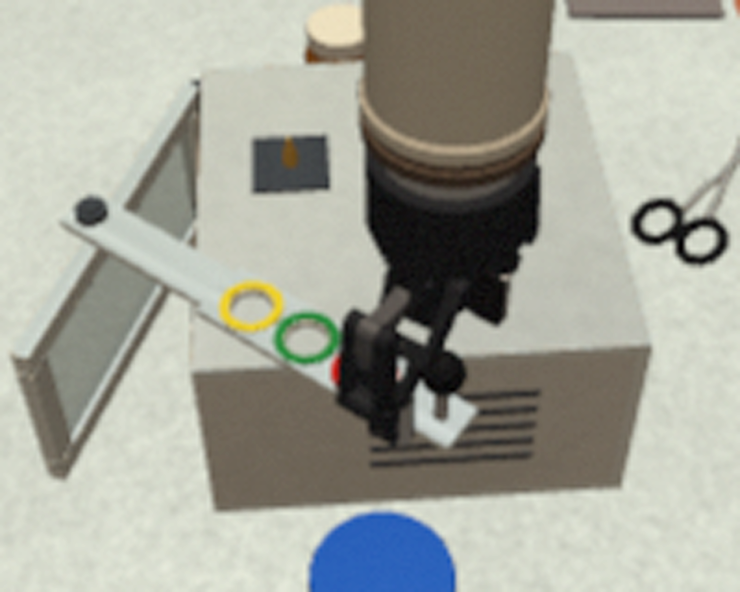

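```bash
python3 - <<'E'
from h import *
for q in((.626,-.1535,.198),(.600,-.187,.19),(.652,-.12,.19)):print((proj('side',q)-[160,150])*3.7)
E
python3 -m crank '[{"ax":0,"ay":0,"az":0,"tx":0,"ty":-2,"tz":-1,"gripper":60},{"ax":0,"ay":0,"az":0,"tx":0,"ty":0,"tz":0,"gripper":30},{"ax":0,"ay":0,"az":0,"tx":0,"ty":0,"tz":0,"gripper":0},{"ax":0,"ay":0,"az":0,"tx":0,"ty":0,"tz":0,"gripper":0},{"ax":0,"ay":0,"az":0,"tx":0,"ty":0,"tz":0,"gripper":0},{"ax":0,"ay":0,"az":0,"tx":0,"ty":0,"tz":0,"gripper":0},{"ax":0,"ay":0,"az":0,"tx":0,"ty":0,"tz":0,"gripper":0},{"ax":0,"ay":0,"az":0,"tx":0,"ty":0,"tz":0,"gripper":0}]'
```

```text
[442.31723177 365.32117194]
[396.0498941  431.38742712]
[484.58917343 321.95836257]
time_s: 3.9
ee_pos: [0.6258, -0.1563, 0.1774]
orientation: [3.141, 0.0, 2.487]
ft_force: [-0.1, -0.4, 0.8]
finger_gap: 0.0205
```

```bash
python3 -m crank '[{"ax":0,"ay":0,"az":0,"tx":0,"ty":0,"tz":0,"gripper":0},{"ax":0,"ay":0,"az":0,"tx":0,"ty":0,"tz":0,"gripper":0}]'
python3 - <<'E'
from h import *
a=snap('side')[200:280,230:330,::-1]; b=snap('top')[130:210,290:390,::-1]
cv2.imwrite('pics/s2.png',np.clip(np.hstack([cv2.resize(i,None,fx=4,fy=4,interpolation=cv2.INTER_CUBIC) for i in (a,b)])*1.5,0,255).astype('uint8'))
E
```

```text
time_s: 4.07
ee_pos: [0.6257, -0.1562, 0.1773]
orientation: [3.142, -0.0, 2.487]
ft_force: [-1.5, 0.9, -0.6]
finger_gap: 0.0211
```

View pics/s2.png

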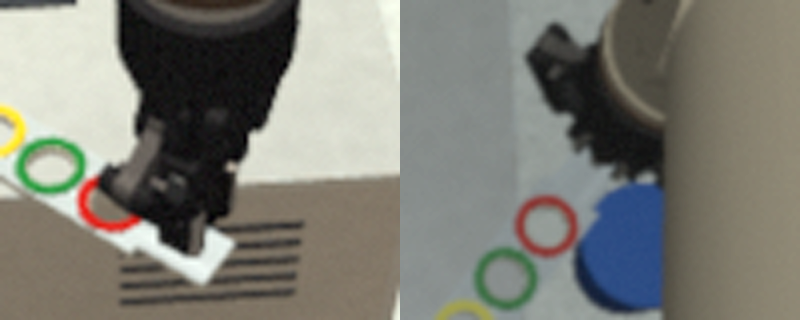

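The fingers have closed round the knob, with a 21 mm gap, and the stay is undisturbed. Next I'll lift 72 mm.

```bash
python3 -m crank '[{"ax":0,"ay":0,"az":0,"tx":0,"ty":0,"tz":8,"gripper":0},{"ax":0,"ay":0,"az":0,"tx":-1,"ty":1,"tz":12,"gripper":0},{"ax":0,"ay":0,"az":0,"tx":-2,"ty":2,"tz":14,"gripper":0},{"ax":0,"ay":0,"az":0,"tx":-3,"ty":2,"tz":14,"gripper":0},{"ax":0,"ay":0,"az":0,"tx":-4,"ty":2,"tz":14,"gripper":0},{"ax":0,"ay":0,"az":0,"tx":-3,"ty":2,"tz":10,"gripper":0},{"ax":0,"ay":0,"az":0,"tx":0,"ty":0,"tz":0,"gripper":0}]'
python3 - <<'E'
from h import *
a=snap('side')[150:310,160:360,::-1]
cv2.imwrite('pics/s3.png',np.clip(cv2.resize(a,None,fx=3,fy=3,interpolation=cv2.INTER_CUBIC)*1.3,0,255).astype('uint8'))
E
```

```text
time_s: 4.75
ee_pos: [0.6138, -0.1472, 0.2533]
orientation: [3.139, 0.005, 2.488]
ft_force: [-0.2, -0.1, -1.1]
finger_gap: 0.0209
```

View pics/s3.png

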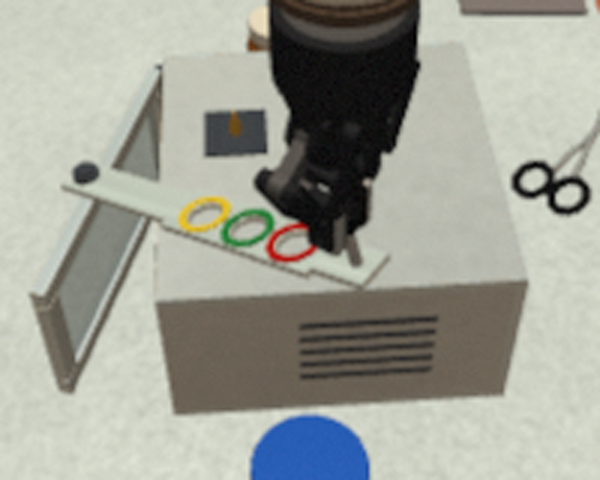

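The stay is tilted up cleanly and the knob is held. Next I'll swing it about 200 mm in +y, turning with the stay.

```bash
python3 -m crank '[{"ax":0,"ay":0,"az":3,"tx":0,"ty":15,"tz":0,"gripper":0},{"ax":0,"ay":0,"az":5,"tx":0,"ty":25,"tz":0,"gripper":0},{"ax":0,"ay":0,"az":6,"tx":0,"ty":29,"tz":0,"gripper":0},{"ax":0,"ay":0,"az":7,"tx":0,"ty":30,"tz":0,"gripper":0},{"ax":0,"ay":0,"az":7,"tx":0,"ty":30,"tz":0,"gripper":0},{"ax":0,"ay":0,"az":7,"tx":0,"ty":29,"tz":0,"gripper":0},{"ax":0,"ay":0,"az":5,"tx":0,"ty":25,"tz":0,"gripper":0},{"ax":0,"ay":0,"az":4,"tx":0,"ty":15,"tz":0,"gripper":0}]';python3 -m crank '[{"ax":0,"ay":0,"az":0,"tx":0,"ty":5,"tz":0,"gripper":0},{"ax":0,"ay":0,"az":0,"tx":0,"ty":0,"tz":0,"gripper":0}]'
python3 - <<'E'
from h import *
a=snap('side')[130:260,140:310,::-1]; b=snap('top')[130:290,190:360,::-1]
a=cv2.resize(a,None,fx=2.35,fy=2.35,interpolation=cv2.INTER_CUBIC)
b=cv2.resize(b,None,fx=2.35,fy=2.35,interpolation=cv2.INTER_CUBIC)
a=np.pad(a,((0,len(b)-len(a)),(0,0),(0,0)))
cv2.imwrite('pics/s4.png',np.clip(np.hstack([a,b])*1.5,0,255).astype('uint8'))
print(monitor.read_state()['ee_pos'])
E
```

```text
time_s: 5.47
ee_pos: [0.611, 0.0554, 0.248]
orientation: [3.14, -0.003, -3.017]
ft_force: [-1.1, -1.9, -2.4]
finger_gap: 0.0208
time_s: 5.63
ee_pos: [0.6111, 0.0572, 0.2478]
orientation: [-3.142, -0.004, -3.026]
ft_force: [-2.3, -1.9, -2.7]
finger_gap: 0.0208
[0.6119552  0.05399589 0.24830965]
```

View pics/s4.png

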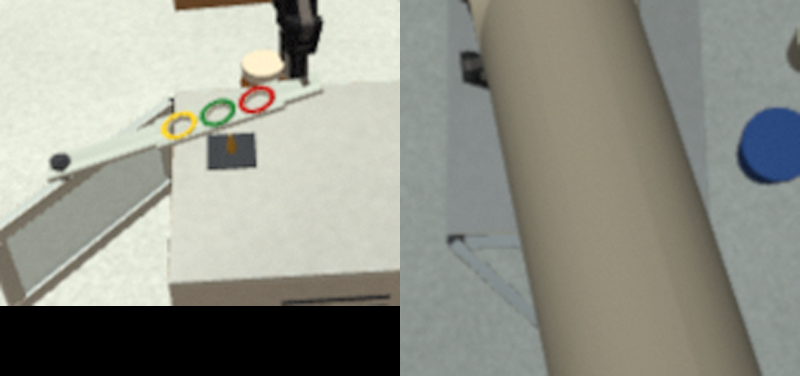

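The arm hides the stay from the top camera. In the side view the pivot is at (165.5,198.5), the yellow ring at (216.6,183.2), the green at (233.2,177.7) and the peg tip at (238.3,187).

Run:
```python
from h import *
im=snap('side')[:,:,::-1];h=cv2.cvtColor(np.ascontiguousarray(im),cv2.COLOR_BGR2HSV)
for n,lo,hi,s in(('y',(20,110,60),(35,255,255),126),('g',(45,80,40),(85,255,255),166)):
    m=cv2.inRange(h,lo,hi);m[:160]=0;m[205:]=0;m[:,:200]=0;m[:,260:]=0
    ys,xs=np.nonzero(m);uv=((xs.min()+xs.max())/2,(ys.min()+ys.max())/2)
    print(n,uv,len(xs),atz('side',uv,.1565+s*np.sin(.284)+.0025))
pv=atz('side',(165.5,198.5),.163);print('pivot',pv)
print('peg',atz('side',(238.3,187),.174),'exp pivot',np.array([.546,.049])+[-.1648,-.0188])
```

```text
y (np.float64(216.0), np.float64(183.5)) 76 [  5.20228097 -38.71601383  35.4639038 ]
g (np.float64(233.0), np.float64(178.0)) 52 [  3.49597689 -52.38851516  46.67180977]
pivot [0.37812094 0.03232241 0.163     ]
peg [0.54809722 0.04909363 0.174     ] exp pivot [0.3812 0.0302]
```

Run:
```python
from h import *
print(atz('side',(216,183.5),.1943),atz('side',(233,178),.2055))
```

```text
[0.49801112 0.04225762 0.1943    ] [0.53762218 0.04609548 0.2055    ]
```

```bash
python3 -m crank '[{"ax":0,"ay":0,"az":0,"tx":3,"ty":4,"tz":0,"gripper":0},{"ax":0,"ay":0,"az":0,"tx":3,"ty":0,"tz":-8,"gripper":0},{"ax":0,"ay":0,"az":0,"tx":4,"ty":1,"tz":-10,"gripper":0},{"ax":0,"ay":0,"az":0,"tx":4,"ty":0,"tz":-10,"gripper":0},{"ax":0,"ay":0,"az":0,"tx":3,"ty":1,"tz":-7,"gripper":0},{"ax":0,"ay":0,"az":0,"tx":0,"ty":0,"tz":0,"gripper":0},{"ax":0,"ay":0,"az":0,"tx":0,"ty":0,"tz":0,"gripper":0}]'
python3 - <<'E'
from h import *
im=snap('side','s5raw.png');a=im[140:230,150:290,::-1]
cv2.imwrite('pics/s5.png',np.clip(cv2.resize(a,None,fx=5,fy=5,interpolation=cv2.INTER_CUBIC)*1.3,0,255).astype('uint8'))
h=cv2.cvtColor(np.ascontiguousarray(im[:,:,::-1]),cv2.COLOR_BGR2HSV)
p=monitor.read_state()['ee_pos'];L=p[2]-.177+.04
from scipy.optimize import brentq
t=brentq(lambda t:.256*np.sin(t)+.04*np.cos(t)-L,-.2,.7);print(p,t)
for n,lo,hi,s in(('y',(20,110,60),(35,255,255),.126),('g',(45,80,40),(85,255,255),.166)):
    m=cv2.inRange(h,lo,hi);m[:160]=0;m[215:]=0;m[:,:200]=0;m[:,270:]=0
    ys,xs=np.nonzero(m);uv=((xs.min()+xs.max())/2,(ys.min()+ys.max())/2)
    print(n,uv,len(xs),atz('side',uv,.1565+s*np.sin(t)+.0025),'horiz',s*np.cos(t))
E
```

```text
time_s: 6.37
ee_pos: [0.6293, 0.062, 0.2132]
orientation: [3.141, -0.002, -3.028]
ft_force: [1.0, 1.5, 0.1]
finger_gap: 0.0209
[0.62942467 0.06190692 0.21387725] 0.14624026733153894
y (np.float64(220.0), np.float64(188.0)) 70 [0.50562191 0.04474511 0.17736067] horiz 0.1246550678878711
g (np.float64(237.0), np.float64(184.0)) 63 [0.5455491  0.04965966 0.18318945] horiz 0.1642281053125921
```

View pics/s5.png

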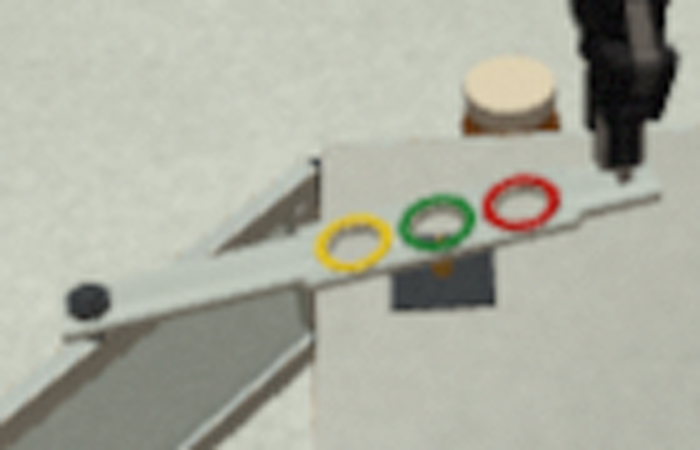

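Green sits at (.5455,.0497) and the peg at (.548,.049), so they're aligned within about 1 mm once the tilt is allowed for. The peg tip shows through the hole, so I'll lower the rest.

```bash
python3 -m crank '[{"ax":0,"ay":0,"az":0,"tx":2,"ty":0,"tz":-7,"gripper":0},{"ax":0,"ay":0,"az":0,"tx":2,"ty":0,"tz":-8,"gripper":0},{"ax":0,"ay":0,"az":0,"tx":2,"ty":0,"tz":-8,"gripper":0},{"ax":0,"ay":0,"az":0,"tx":1,"ty":0,"tz":-6,"gripper":0},{"ax":0,"ay":0,"az":0,"tx":1,"ty":0,"tz":-4,"gripper":0},{"ax":0,"ay":0,"az":0,"tx":0,"ty":0,"tz":-3,"gripper":0},{"ax":0,"ay":0,"az":0,"tx":0,"ty":0,"tz":0,"gripper":0},{"ax":0,"ay":0,"az":0,"tx":0,"ty":0,"tz":0,"gripper":0}]'
python3 - <<'E'
from h import *
im=snap('side','s6raw.png');a=im[140:230,150:290,::-1]
cv2.imwrite('pics/s6.png',np.clip(cv2.resize(a,None,fx=5,fy=5,interpolation=cv2.INTER_CUBIC)*1.3,0,255).astype('uint8'))
s=monitor.read_state();print(s['ee_pos'],s['ft_force'])
E
```

```text
time_s: 7.08
ee_pos: [0.6373, 0.0615, 0.1781]
orientation: [-3.141, -0.001, -3.028]
ft_force: [-1.3, -1.3, 0.8]
finger_gap: 0.0205
[0.63747376 0.0614653  0.1784143 ] [-0.417086   -0.41153636  1.19377673]
```

View pics/s6.png

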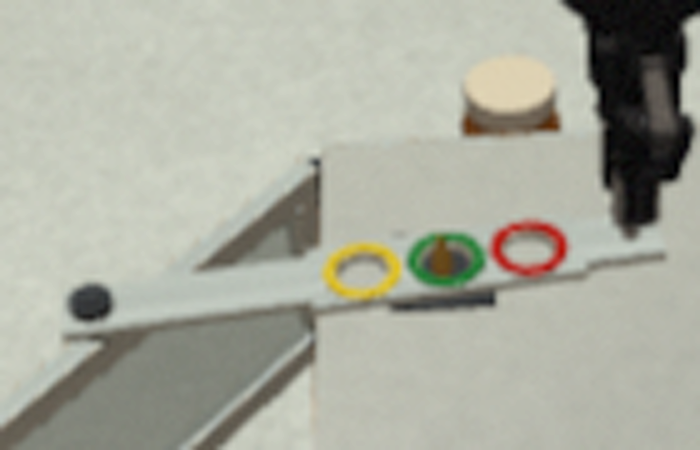

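The peg stands up through the green hole. I'll lower the last 1 mm, let go and then rise straight up.

```bash
python3 -m crank '[{"ax":0,"ay":0,"az":0,"tx":0,"ty":0,"tz":-1,"gripper":0},{"ax":0,"ay":0,"az":0,"tx":0,"ty":0,"tz":0,"gripper":40},{"ax":0,"ay":0,"az":0,"tx":0,"ty":0,"tz":0,"gripper":70},{"ax":0,"ay":0,"az":0,"tx":0,"ty":0,"tz":0,"gripper":90},{"ax":0,"ay":0,"az":0,"tx":0,"ty":0,"tz":0,"gripper":90},{"ax":0,"ay":0,"az":0,"tx":0,"ty":0,"tz":0,"gripper":90},{"ax":0,"ay":0,"az":0,"tx":0,"ty":0,"tz":0,"gripper":90}]'; python3 -m crank '[{"ax":0,"ay":0,"az":0,"tx":0,"ty":0,"tz":10,"gripper":90},{"ax":0,"ay":0,"az":0,"tx":0,"ty":0,"tz":20,"gripper":90},{"ax":0,"ay":0,"az":0,"tx":0,"ty":0,"tz":25,"gripper":90},{"ax":0,"ay":0,"az":0,"tx":0,"ty":0,"tz":25,"gripper":90},{"ax":0,"ay":0,"az":0,"tx":0,"ty":0,"tz":20,"gripper":90},{"ax":0,"ay":0,"az":0,"tx":0,"ty":0,"tz":10,"gripper":90},{"ax":0,"ay":0,"az":0,"tx":0,"ty":0,"tz":0,"gripper":90},{"ax":0,"ay":0,"az":0,"tx":0,"ty":0,"tz":0,"gripper":90}]'
python3 - <<'E'
from h import *
im=snap('side','s7raw.png');a=im[120:240,150:310,::-1]
cv2.imwrite('pics/s7.png',np.clip(cv2.resize(a,None,fx=4.5,fy=4.5,interpolation=cv2.INTER_CUBIC)*1.3,0,255).astype('uint8'))
h=cv2.cvtColor(np.ascontiguousarray(im[:,:,::-1]),cv2.COLOR_BGR2HSV)
m=cv2.inRange(h,(45,80,40),(85,255,255));m[:160]=0;m[215:]=0;m[:,:200]=0;m[:,270:]=0
ys,xs=np.nonzero(m);uv=((xs.min()+xs.max())/2,(ys.min()+ys.max())/2)
print(uv,atz('side',uv,.159),'peg',atz('side',(238.3,187),.174))
E
```

```text
time_s: 7.72
ee_pos: [0.6377, 0.0618, 0.1774]
orientation: [3.142, 0.0, -3.028]
ft_force: [0.8, 0.5, 0.3]
finger_gap: 0.0768
time_s: 8.38
ee_pos: [0.6377, 0.0618, 0.2875]
orientation: [-3.142, 0.001, -3.028]
ft_force: [-0.4, 0.0, 0.8]
finger_gap: 0.0771
(np.float64(239.0), np.float64(191.5)) [0.54898851 0.04942128 0.159     ] peg [0.54809722 0.04909363 0.174     ]
```

View pics/s7.png

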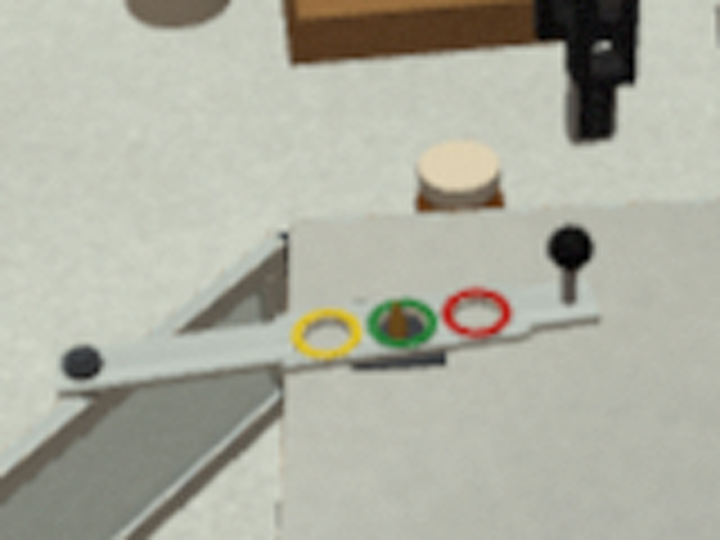

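The stay lies level with the peg through the green hole. The knob is free, the gripper is clear of it and the jar is in place.

```bash
python3 -c "
from bench import env;print(env.job_done())"
```

```text
the job is handed in; nothing more can be done
None
```

The glass door is propped open with the stay's green-ringed hole down over the brass peg, and the job is handed in at about 8.4 s of the 42 s allowed.

I gripped the black knob and lifted it about 72 mm, which put the green hole about 46 mm up and the bar about 25 mm above the peg tip. I then swung it over the box, turning the gripper with the stay, checked the alignment in the side camera and lowered it. After that I let go and rose 110 mm straight up.

**Last checks:**
- **Seating:** the side picture after release shows the stay lying level with the peg standing up through the green hole. The hole centre measured (0.549, 0.049) m against the peg at (0.548, 0.049) m.
- **Gripper:** it is clear of the knob and the force reading is about zero. The highest reading at any check was about 4 N.
- **Jar:** it was never touched and still stands where it was.

**What disagreed or went unchecked:**
- **Grip opening:** the gripper read about 21 mm on the 24 mm knob, but the grip held throughout.
- **Peg position:** the two cameras placed the peg about 5 mm apart, so I aligned using the side camera alone. The top camera was blocked by the arm over the peg, so the final seating was checked from the side only.

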